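# Gauge the contact sleeves and reject the one that is not bored through

### The job

Check the three brass contact sleeves on the pin gauge: push each one along its guide rods onto its pin, without forcing it. Leave the two that go fully home against the shoulder where they are; draw the one that stops short back off its pin and put it in the black reject tray. Leave the other things on the bench alone.

Things in the scene. Friction and masses are not known exactly. Their poses are not given: they have to be found in the camera images.
- gauge: Fixed pin gauge: dark steel base 200 x 240 x 12 mm, three lanes 80 mm apart (y = 80, 0, -80 mm) of two rods each that carry a sleeve to a level pin. Origin on the table under the middle lane; x along the lanes towards the pins and their shoulder block, z up. Base x = -80 to 120 mm; pins x = 46 (tip) to 80 mm; block x = 80 to 110 mm, 240 mm wide, top 78 mm above the table.
- home_left (a point): Centre of a sleeve fully home on the left pin (seen from the robot), its front end on the block: 22 mm before the block, on the pin's axis, 45 mm above the table; axes as the gauge's. The steel pin is 20 mm thick, 34 mm long, level, along x. The lane's two 8 mm rods stand 25 mm apart, tops 31 mm above the table, and reach from the block back to 146 mm before it.
- home_middle (a point): Centre of a sleeve fully home on the middle pin (seen from the robot), its front end on the block: 22 mm before the block, on the pin's axis, 45 mm above the table; axes as the gauge's. The steel pin is 20 mm thick, 34 mm long, level, along x. The lane's two 8 mm rods stand 25 mm apart, tops 31 mm above the table, and reach from the block back to 146 mm before it.
- home_right (a point): Centre of a sleeve fully home on the right pin (seen from the robot), its front end on the block: 22 mm before the block, on the pin's axis, 45 mm above the table; axes as the gauge's. The steel pin is 20 mm thick, 34 mm long, level, along x. The lane's two 8 mm rods stand 25 mm apart, tops 31 mm above the table, and reach from the block back to 146 mm before it.
- sleeve_1: Brass sleeve, diameter 36 mm, 44 mm long, 0.22 kg, 23 mm bore, lying; origin its centre, x its long axis (free to roll). It slides easily on the oiled rods. It starts in any lane of the gauge, front end 12 to 40 mm short of the pin. The three look alike and are shuffled: two are bored right through, one has a web 16 mm inside either mouth and stops 18 mm short of home.
- sleeve_2: Brass sleeve, diameter 36 mm, 44 mm long, 0.22 kg, 23 mm bore, lying; origin its centre, x its long axis (free to roll). It slides easily on the oiled rods. It starts in any lane of the gauge, front end 12 to 40 mm short of the pin. The three look alike and are shuffled: two are bored right through, one has a web 16 mm inside either mouth and stops 18 mm short of home.
- sleeve_3: Brass sleeve, diameter 36 mm, 44 mm long, 0.22 kg, 23 mm bore, lying; origin its centre, x its long axis (free to roll). It slides easily on the oiled rods. It starts in any lane of the gauge, front end 12 to 40 mm short of the pin. The three look alike and are shuffled: two are bored right through, one has a web 16 mm inside either mouth and stops 18 mm short of home.
- reject_tray: Fixed open black plastic tray, 150 x 140 x 30 mm outside, walls and floor 5 mm; its origin is the centre of its underside, x along the 150 mm side.
- reject_tray_in (a point): Centre of the tray's inner floor, 5 mm above the table; axes as the tray's.
- relay: Bystander: blue relay with a clear top, 75 x 28 x 77 mm, standing loose; origin at the centre of its underside.
- terminals: Bystander: row of pale terminal blocks, 55 x 60 x 45 mm, loose; origin at the centre of its underside.
- cartridge: Bystander: yellow cartridge, 34 mm in diameter, 115 mm tall, standing loose; origin at the centre of its underside.
- screwdriver: Bystander: screwdriver with a black handle lying loose; its x axis runs from handle to tip.
Not all that is in view belongs to the job. What is shaped like the sleeve_3 but green or purple is not meant.

How it is judged:
By the outcome, as a careful person would: the job done as asked, in the order asked, and still so for the second after the job is handed in, with the robot touching nothing.
It also fails if it takes over 56 s, if anything falls off the work surface, if the arm or the gripper's body presses on something with over 40 N, if the wrist force passes 120 N, or if a joint passes its speed limit or range.

### The arm

A 6-joint arm with a two-finger parallel gripper is mounted at the origin on the work surface. World frame = base frame: x ahead of the robot, y to its left, z up, the work surface at z = 0. Lengths are in m, angles in degrees, forces in N, time in s.
With the tool pointing down it reaches from about 0.35 to 0.775 m from the base axis. Payload 7.3 kg.
Tool frame: the origin (TCP) lies on the centre line of the jaws, within the pads' length; the fingertips stand 19 mm ahead of it and the grasp point (between the pads) is the TCP; z points along the fingers, y is the line along which they close (so a half turn about z gives the same grasp; the last joint's range is limited). The gripper opens to 92 mm and grips with 3 to 60 N. Pads are 19 mm wide; open, the fingers measure 130 mm over their backs; the gripper's body (75 mm by 190 mm) begins 47 mm behind the grasp point.
Start: joints at [60.275, 19.595, 87.324, -0, 73.075, -8.365], TCP at [0.191, 0.489, 0.246] pointing down, gripper open.
Joint ranges: [-145.02, 145.02], [-44.19, 115.74], [2.07, 154.8], [-57.11, 237.11], [16.16, 152.29], [-177.93, 177.93]. Speed limits (degrees/s): [147.25, 147.25, 180, 180, 180, 180].

### API

Orientations are given as [roll, pitch, yaw] about the fixed x, y, z axes, in that order (R = Rz(yaw) Ry(pitch) Rx(roll)).
In Python, from workcell import ctrl gives the robot as it stands. The module is installed in compiled form; this text tells all that it offers.
- The arm moves only by the tool play_rows, never from a script. Its argument "deltas" is a list of rows, each an object with "dp": the shift along the tool's x, y, z in cm, a list of three; "angular": the turn, a rotation vector about the tool's x, y, z in degrees, a list of three; "hand": the gripper command: -1 is fully open, 1 is shut, values between are in proportion. A call has exactly 8 rows; each row is the pose to reach, as a shift and turn from the pose commanded when the call began, along the tool's axes at that moment; what a row does not reach only later rows make up. A row lasts 1/10 s, in which the tool goes at most 50 mm and 8.59 degrees, less where a joint would pass 70% of its speed; a pose out of reach is approached as far as the arm can. A call with a gripper value outside its range is refused whole. The fingers move at their own pace and stop on an object; the grip force is fixed at half the most. Time passes only in rows, so rows that repeat a pose let the fingers close, or fill a call up. It gives the time, the measured TCP pose, the force, the opening and the grip force at its end, in the units of the state.
- ctrl.observe(): the state, without advancing time (a new reading comes with each control period).
- ctrl.capture(name): name is "side" or "top"; returns the picture (400x640x3 uint8, blue, green, red); there is no depth.
- ctrl.calibration(name): a dict with "intrinsics" (3x3 intrinsics, pixels), "pose" (4x4, takes a point from camera to world coordinates). Camera axes: x right, y down, z forward; pixel columns grow to the right and rows downward; lengths in m; the calibration is good to about 2 mm. A picture is of the moment at which its call begins. calibration takes no time and is no camera call.
- ctrl.hand_in(): hands the job in; it is judged then, once.
The state is a dict: "t": time; "qpos": joint angles; "joint_velocities": joint speeds; "tau": joint torques, N m; "eef_pos": TCP position; "eef_rot": TCP orientation; "contact_force": force on the tool from outside, world axes, zero at the start; "wrist_torque": the same for the moment, N m; "finger_gap": finger opening in m; "grasp_force": force on a finger pad.
Only numpy, scipy, OpenCV 4.12 (cv2) and the standard library are available. Lean on these libraries where they do the work, as an engineer would, in place of code of your own. Each camera call takes 0.05 s, during which the arm holds its last target. There are 200 camera calls.

## Working session

There is one attempt and no reset: what is moved stays moved. The work goes in short steps, Python scripts to look and compute and a tool call to move; the robot and the scene stay as the last step left them, time stands still between calls to the robot, and variables do not carry over. Pictures are saved under pics/ and viewed, at most 10 in all, crops included, and the job is handed in when it is done.

Besides the shell and the picture viewer there is one more tool, called after "Call:" as name([rows], argument=value, ...), one row to a line, values as JSON. play_rows: Moves the arm, as the interface text tells. Its arguments: {"type":"object","properties":{"deltas":{"type":"array","items":{"type":"object","properties":{"dp":{"type":"array","items":{"type":"number"}},"angular":{"type":"array","items":{"type":"number"}},"hand":{"type":"number"}}}}},"required":["deltas"]}

```bash
mkdir -p pics; cat > h.py <<'E'
import numpy as np,cv2
from workcell import ctrl
def snap(cam,name,crop=None,s=1):
    im=ctrl.capture(cam)
    if crop: x0,y0,x1,y1=crop; im=im[y0:y1,x0:x1]
    if s!=1: im=cv2.resize(im,None,fx=s,fy=s,interpolation=cv2.INTER_CUBIC)
    cv2.imwrite('pics/'+name,im)
def proj(cam,P):
    c=ctrl.calibration(cam);T=np.linalg.inv(np.array(c['pose']));K=np.array(c['intrinsics'])
    p=np.atleast_2d(P)@T[:3,:3].T+T[:3,3];q=p@K.T;return q[:,:2]/q[:,2:]
def ray(cam,uv,z):
    c=ctrl.calibration(cam);M=np.array(c['pose']);K=np.array(c['intrinsics'])
    d=M[:3,:3]@np.linalg.inv(K)@[uv[0],uv[1],1];o=M[:3,3];return o+d*(z-o[2])/d[2]
E
python3 -c "
from h import *
snap('top','a.png');snap('side','b.png');print(ctrl.observe());
for n in ('top','side'):print(ctrl.calibration(n))"
```

```text
{'t': 0.1, 'qpos': array([ 6.02736133e+01,  1.96324878e+01,  8.73717538e+01, -3.38490681e-03,
        7.30744641e+01, -8.36557230e+00]), 'joint_velocities': array([ 0.02570974, -0.08470369, -0.11614588, -0.06707297, -0.05403312,
       -0.09059958]), 'tau': array([ 2.70729142e-03, -4.32005453e+01, -2.44695604e+01,  7.18654110e-02,
        5.25799161e-02, -4.54831240e-05]), 'eef_pos': array([0.19105482, 0.48863869, 0.24511407]), 'eef_rot': array([-1.79921661e+02, -8.24828327e-03,  1.58640168e+02]), 'contact_force': array([-0.8139409 , -0.31317028,  0.40089071]), 'wrist_torque': array([ 0.00419713, -0.0177051 , -0.02102888]), 'grasp_force': 0.0, 'finger_gap': 0.09171867252347103}
{'intrinsics': array([[459.20235627,   0.        , 313.86529369],
       [  0.        , 459.20235627, 198.21071298],
       [  0.        ,   0.        ,   1.        ]]), 'pose': array([[-0.01302037, -0.99788212,  0.06373184,  0.48407188],
       [-0.9997798 ,  0.01404113,  0.01559499,  0.01537502],
       [-0.01645683, -0.06351475, -0.9978452 ,  1.15175   ],
       [ 0.        ,  0.        ,  0.        ,  1.        ]])}
{'intrinsics': array([[423.9166426 ,   0.        , 320.4787277 ],
       [  0.        , 423.9166426 , 202.67186489],
       [  0.        ,   0.        ,   1.        ]]), 'pose': array([[ 0.94644671, -0.18589514,  0.26397277,  0.26135305],
       [-0.32231129, -0.5916661 ,  0.7389497 , -0.86021235],
       [ 0.01881658, -0.78445792, -0.61989653,  0.79399136],
       [ 0.        ,  0.        ,  0.        ,  1.        ]])}
```

View pics/a.png

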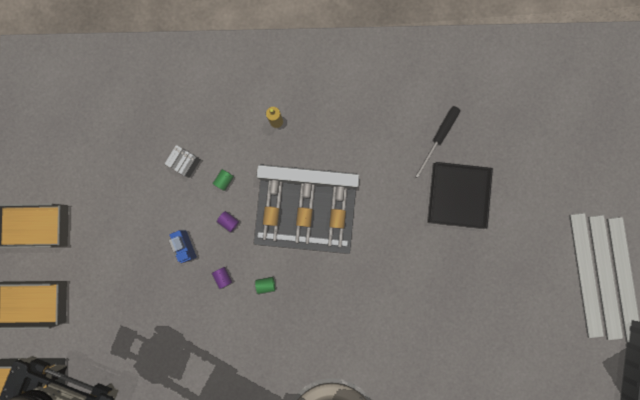

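View pics/b.png

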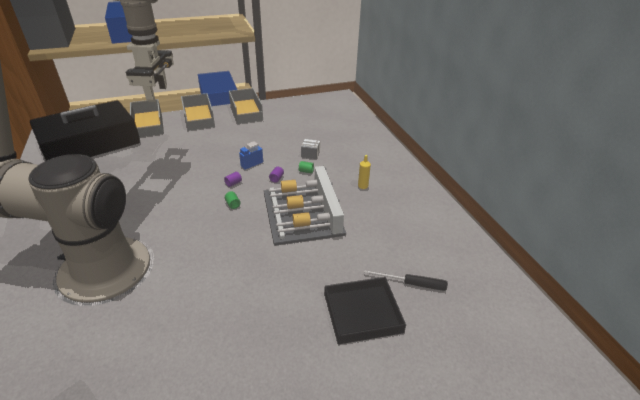

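The gauge sits at about (305,210) in the top picture with the three sleeves near (272,216), (305,217) and (338,218). The tray is at (460,195). I'll enlarge the gauge.

```bash
python3 -c "
from h import *
snap('top','c.png',(245,155,370,260),6)"
```

```text
(no output)
```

View pics/c.png

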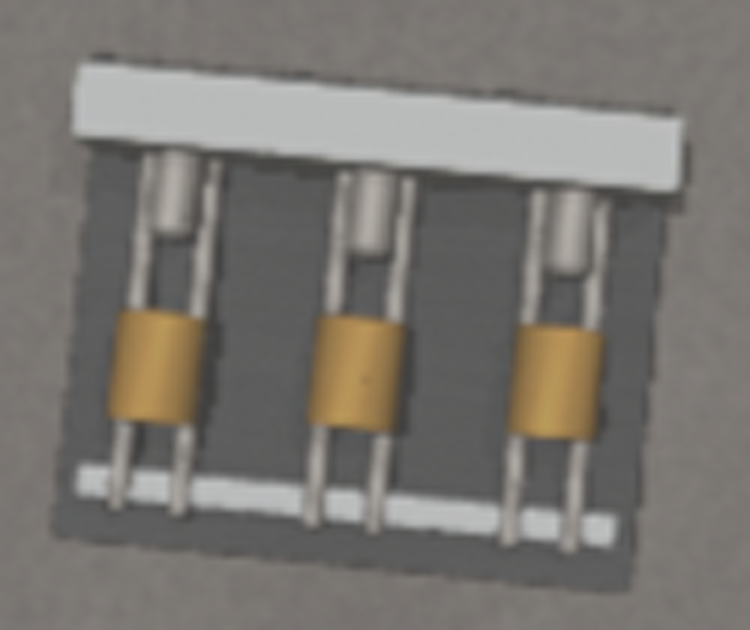

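Crop pixels: block-top corners are at (78,62), (685,118), (683,192) and (73,135), and base front corners at (52,538) and (630,590). The sleeves are centred near (157,367), (357,373) and (557,381). Next I fit the gauge pose.

```bash
cat > fit.py <<'E'
from h import *
from scipy.optimize import least_squares
off=np.array([245,155])
def up(p): return (np.array(p,float)+.5)/6-.5+off
pts=np.array([[.11,.12,.078],[.11,-.12,.078],[.08,-.12,.078],[.08,.12,.078],[-.08,.12,.012],[-.08,-.12,.012]])
uv=up([[78,62],[685,118],[683,192],[73,135],[52,538],[630,590]])
def tf(q,P):
    c,s=np.cos(q[2]),np.sin(q[2]);P=np.atleast_2d(P);return np.c_[q[0]+c*P[:,0]-s*P[:,1],q[1]+s*P[:,0]+c*P[:,1],P[:,2]]
r=least_squares(lambda q:(proj('top',tf(q,pts))-uv).ravel(),[.5,.03,0]);q=r.x
print('gauge',q[:2],np.degrees(q[2]),r.fun.round(1))
c,s=np.cos(q[2]),np.sin(q[2])
for n,p in zip('LMR',[[157,367],[357,373],[557,381]]):
    w=ray('top',up(p),.058)[:2]-q[:2];print(n,c*w[0]+s*w[1],-s*w[0]+c*w[1])
for n,x in zip('LMR',(.08,0,-.08)):
  for gx in (0,.058): print(n,gx,tf(q,[[gx,x,.045]]))
im=cv2.imread('pics/a.png');t=[ray('top',p,.03) for p in [(433,162),(492,167),(489,229),(428,223)]];print(np.array(t).round(3),np.mean(t,0))
E
python3 fit.py
```

```text
gauge [0.51167907 0.05646056] -6.2096497823561485 [ 0.  -0.3  0.3 -0.2 -0.5  0.1 -0.5  0.1  0.2 -0.2  0.4  0.5]
L -0.006810449623791542 0.07911047887987073
M -0.0016404936112471742 -0.00029608247154733837
R 0.002726786110523666 -0.07956411990676847
L 0 [[0.52033241 0.13599118 0.045     ]]
L 0.058 [[0.57799211 0.12971751 0.045     ]]
M 0 [[0.51167907 0.05646056 0.045     ]]
M 0.058 [[0.56933877 0.05018689 0.045     ]]
R 0 [[ 0.50302573 -0.02307006  0.045     ]]
R 0.058 [[ 0.56068543 -0.02934373  0.045     ]]
[[ 0.64  -0.26   0.03 ]
 [ 0.626 -0.403  0.03 ]
 [ 0.475 -0.39   0.03 ]
 [ 0.491 -0.244  0.03 ]] [ 0.55824165 -0.32436758  0.03      ]
```

Call:
play_rows([
  {"dp": [-4, -2.4, 0], "angular": [0, 0, -2], "hand": 1},
  {"dp": [-8.5, -5, 0], "angular": [0, 0, -5], "hand": 1},
  {"dp": [-13, -7.7, 0], "angular": [0, 0, -8], "hand": 1},
  {"dp": [-17.3, -10.3, 0], "angular": [0, 0, -11], "hand": 1},
  {"dp": [-21.5, -12.8, 0], "angular": [0, 0, -13], "hand": 1},
  {"dp": [-25.8, -15.4, 0], "angular": [0, 0, -15], "hand": 1},
  {"dp": [-30, -17.9, 1], "angular": [0, 0, -15.1], "hand": 1},
  {"dp": [-34, -20.3, 3], "angular": [0, 0, -15.1], "hand": 1},
])

```text
t: 0.95
eef_pos: [0.4333, 0.1775, 0.2182]
eef_rot: [179.9, 0.2, 173.7]
contact_force: [0.7, 0.9, -1.0]
finger_gap: 0.0322
grasp_force: 0.0
```

Call:
play_rows([
  {"dp": [-3.05, -3.1, 1], "angular": [0, 0, -0.05], "hand": 1},
  {"dp": [-3.05, -3.1, 4], "angular": [0, 0, -0.05], "hand": 1},
  {"dp": [-3.05, -3.1, 7.5], "angular": [0, 0, -0.05], "hand": 1},
  {"dp": [-3.05, -3.1, 11], "angular": [0, 0, -0.05], "hand": 1},
  {"dp": [-3.05, -3.1, 13.5], "angular": [0, 0, -0.05], "hand": 1},
  {"dp": [-3.05, -3.1, 15], "angular": [0, 0, -0.05], "hand": 1},
  {"dp": [-3.05, -3.1, 15.8], "angular": [0, 0, -0.05], "hand": 1},
  {"dp": [-3.05, -3.1, 16.1], "angular": [0, 0, -0.05], "hand": 1},
])

```text
t: 1.75
eef_pos: [0.4581, 0.1451, 0.0557]
eef_rot: [-180.0, -0.1, 173.8]
contact_force: [-1.0, 0.8, -0.6]
finger_gap: 0.0002
grasp_force: 0.0
```

```bash
cat >> h.py <<'E'
Q=np.array([.51168,.05646]);TH=np.radians(-6.21)
def g():
    o=ctrl.observe();w=o['eef_pos'][:2]-Q;c,s=np.cos(TH),np.sin(TH)
    print('t %.2f gx %.2f gy %.2f z %.2f mm'%(o['t'],*(1e3*np.array([c*w[0]+s*w[1],-s*w[0]+c*w[1],o['eef_pos'][2]]))),'rot',o['eef_rot'].round(2),'F',o['contact_force'].round(2),'gap %.4f'%o['finger_gap'])
E
python3 -c "
from h import *
g();snap('side','d.png',(240,150,360,250),6)"
```

```text
t 1.75 gx -62.82 gy 82.29 z 55.73 mm rot [-1.7999e+02 -7.0000e-02  1.7379e+02] F [-0.96  0.81 -0.58] gap 0.0002
```

View pics/d.png

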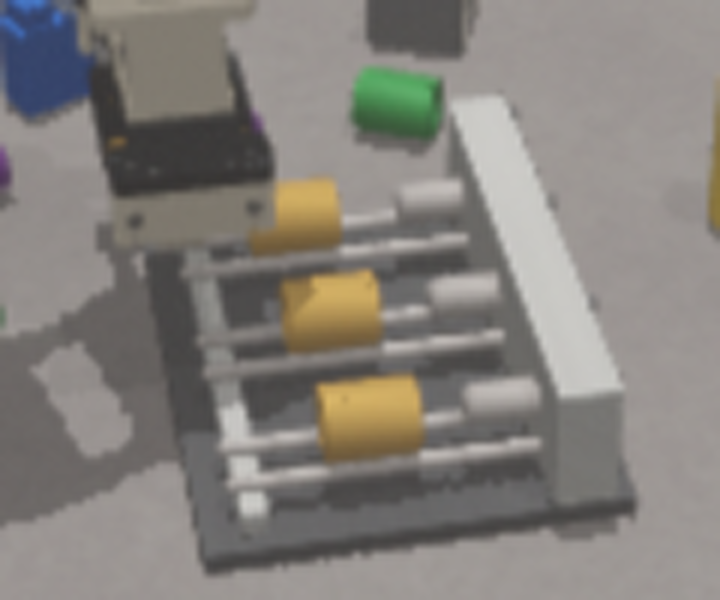

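The picture shows the closed fingers behind the left sleeve, with all three lanes clear. I'm starting the push on the left sleeve.

Call:
play_rows([
  {"dp": [-1, -0.15, 0.05], "angular": [0, 0, 0], "hand": 1},
  {"dp": [-1.8, -0.2, 0.1], "angular": [0, 0, 0], "hand": 1},
  {"dp": [-2.4, -0.2, 0.1], "angular": [0, 0, 0], "hand": 1},
  {"dp": [-3.0, -0.2, 0.1], "angular": [0, 0, 0], "hand": 1},
  {"dp": [-3.6, -0.2, 0.1], "angular": [0, 0, 0], "hand": 1},
  {"dp": [-4.2, -0.2, 0.1], "angular": [0, 0, 0], "hand": 1},
  {"dp": [-4.8, -0.2, 0.1], "angular": [0, 0, 0], "hand": 1},
  {"dp": [-5.2, -0.2, 0.1], "angular": [0, 0, 0], "hand": 1},
])

```text
t: 2.6
eef_pos: [0.5105, 0.1374, 0.0554]
eef_rot: [180.0, 0.0, 173.8]
contact_force: [-0.6, -0.9, 1.2]
finger_gap: -0.0002
grasp_force: 0.6
```

```bash
python3 -c "
from h import *
g()"
```

```text
t 2.60 gx -9.94 gy 80.35 z 55.36 mm rot [1.8000e+02 1.0000e-02 1.7379e+02] F [-0.62 -0.87  1.16] gap -0.0002
```

Call:
play_rows([
  {"dp": [-0.25, -0.05, 0], "angular": [0, 0, 0], "hand": 1},
  {"dp": [-0.5, -0.05, 0], "angular": [0, 0, 0], "hand": 1},
  {"dp": [-0.75, -0.05, 0], "angular": [0, 0, 0], "hand": 1},
  {"dp": [-1.0, -0.05, 0], "angular": [0, 0, 0], "hand": 1},
  {"dp": [-1.2, -0.05, 0], "angular": [0, 0, 0], "hand": 1},
  {"dp": [-1.35, -0.05, 0], "angular": [0, 0, 0], "hand": 1},
  {"dp": [-1.5, -0.05, 0], "angular": [0, 0, 0], "hand": 1},
  {"dp": [-1.6, -0.05, 0], "angular": [0, 0, 0], "hand": 1},
])

```text
t: 3.4
eef_pos: [0.5259, 0.1352, 0.0554]
eef_rot: [180.0, 0.0, 173.8]
contact_force: [-0.4, -0.1, -0.2]
finger_gap: 0.0003
grasp_force: 0.4
```

```bash
python3 -c "
from h import *
g()"
```

```text
t 3.40 gx 5.58 gy 79.85 z 55.35 mm rot [179.99   0.   173.79] F [-0.37 -0.08 -0.22] gap 0.0003
```

Call:
play_rows([
  {"dp": [-0.07, 0, 0], "angular": [0, 0, 0], "hand": 1},
  {"dp": [-0.14, 0, 0], "angular": [0, 0, 0], "hand": 1},
  {"dp": [-0.21, 0, 0], "angular": [0, 0, 0], "hand": 1},
  {"dp": [-0.28, 0, 0], "angular": [0, 0, 0], "hand": 1},
  {"dp": [-0.35, 0, 0], "angular": [0, 0, 0], "hand": 1},
  {"dp": [-0.42, 0, 0], "angular": [0, 0, 0], "hand": 1},
  {"dp": [-0.49, 0, 0], "angular": [0, 0, 0], "hand": 1},
  {"dp": [-0.55, 0, 0], "angular": [0, 0, 0], "hand": 1},
])

```text
t: 4.2
eef_pos: [0.5313, 0.1347, 0.0554]
eef_rot: [180.0, -0.0, 173.8]
contact_force: [-1.2, -0.3, -0.5]
finger_gap: 0.0002
grasp_force: 0.4
```

```bash
python3 -c "
from h import *
g()"
```

```text
t 4.20 gx 11.00 gy 79.87 z 55.35 mm rot [179.99  -0.   173.79] F [-1.15 -0.27 -0.54] gap 0.0002
```

Call:
play_rows([
  {"dp": [-0.1, 0, 0], "angular": [0, 0, 0], "hand": 1},
  {"dp": [-0.2, 0, 0], "angular": [0, 0, 0], "hand": 1},
  {"dp": [-0.3, 0, 0], "angular": [0, 0, 0], "hand": 1},
  {"dp": [-0.4, 0, 0], "angular": [0, 0, 0], "hand": 1},
  {"dp": [-0.52, 0, 0], "angular": [0, 0, 0], "hand": 1},
  {"dp": [-0.66, 0, 0], "angular": [0, 0, 0], "hand": 1},
  {"dp": [-0.8, 0, 0], "angular": [0, 0, 0], "hand": 1},
  {"dp": [-0.94, 0, 0], "angular": [0, 0, 0], "hand": 1},
])

```text
t: 5.0
eef_pos: [0.5407, 0.1336, 0.0554]
eef_rot: [180.0, 0.0, 173.8]
contact_force: [-0.3, 0.0, -0.2]
finger_gap: 0.0005
grasp_force: 0.4
```

```bash
python3 -c "
from h import *
g()"
```

```text
t 5.00 gx 20.49 gy 79.85 z 55.37 mm rot [180.     0.   173.79] F [-0.33  0.02 -0.18] gap 0.0005
```

Left passes the web point. I'm going on to the shoulder.

Call:
play_rows([
  {"dp": [-0.1, 0, 0], "angular": [0, 0, 0], "hand": 1},
  {"dp": [-0.2, 0, 0], "angular": [0, 0, 0], "hand": 1},
  {"dp": [-0.3, 0, 0], "angular": [0, 0, 0], "hand": 1},
  {"dp": [-0.38, 0, 0], "angular": [0, 0, 0], "hand": 1},
  {"dp": [-0.45, 0, 0], "angular": [0, 0, 0], "hand": 1},
  {"dp": [-0.52, 0, 0], "angular": [0, 0, 0], "hand": 1},
  {"dp": [-0.58, 0, 0], "angular": [0, 0, 0], "hand": 1},
  {"dp": [-0.64, 0, 0], "angular": [0, 0, 0], "hand": 1},
])

```text
t: 5.8
eef_pos: [0.5462, 0.1331, 0.0553]
eef_rot: [-180.0, -0.1, 173.8]
contact_force: [-6.2, 1.3, 2.8]
finger_gap: 0.0005
grasp_force: 2.6
```

```bash
python3 -c "
from h import *
g()"
```

```text
t 5.80 gx 26.02 gy 79.90 z 55.25 mm rot [-1.8000e+02 -1.0000e-01  1.7379e+02] F [-6.22  1.32  2.84] gap 0.0005
```

Left goes home: contact force at gx 26.0 against an expected 26.5. Next the middle lane.

Call:
play_rows([
  {"dp": [1, 0, 0], "angular": [0, 0, 0], "hand": 1},
  {"dp": [4, 0, 0], "angular": [0, 0, 0], "hand": 1},
  {"dp": [7, 0, 0], "angular": [0, 0, 0], "hand": 1},
  {"dp": [8.2, -2, 0], "angular": [0, 0, 0], "hand": 1},
  {"dp": [8.2, -5, 0], "angular": [0, 0, 0], "hand": 1},
  {"dp": [8.2, -7.5, 0], "angular": [0, 0, 0], "hand": 1},
  {"dp": [8.2, -8, 0], "angular": [0, 0, 0], "hand": 1},
  {"dp": [8.2, -8, 0], "angular": [0, 0, 0], "hand": 1},
])

```text
t: 6.6
eef_pos: [0.4568, 0.0619, 0.0556]
eef_rot: [180.0, 0.1, 173.7]
contact_force: [0.5, 0.6, -0.7]
finger_gap: 0.0005
grasp_force: 0.0
```

Call:
play_rows([
  {"dp": [-0.8, 0, 0], "angular": [0, 0, 0], "hand": 1},
  {"dp": [-1.6, 0, 0], "angular": [0, 0, 0], "hand": 1},
  {"dp": [-2.2, 0, 0], "angular": [0, 0, 0], "hand": 1},
  {"dp": [-2.8, 0, 0], "angular": [0, 0, 0], "hand": 1},
  {"dp": [-3.4, 0, 0], "angular": [0, 0, 0], "hand": 1},
  {"dp": [-4.0, 0, 0], "angular": [0, 0, 0], "hand": 1},
  {"dp": [-4.5, 0, 0], "angular": [0, 0, 0], "hand": 1},
  {"dp": [-4.8, 0, 0], "angular": [0, 0, 0], "hand": 1},
])

```text
t: 7.4
eef_pos: [0.505, 0.057, 0.0553]
eef_rot: [180.0, 0.0, 173.8]
contact_force: [-0.8, -0.1, -0.5]
finger_gap: 0.0001
grasp_force: 0.4
```

```bash
python3 -c "
from h import *
g()"
```

```text
t 7.40 gx -6.73 gy -0.14 z 55.31 mm rot [1.7999e+02 1.0000e-02 1.7379e+02] F [-0.84 -0.06 -0.48] gap 0.0001
```

Call:
play_rows([
  {"dp": [-0.2, 0, 0], "angular": [0, 0, 0], "hand": 1},
  {"dp": [-0.4, 0, 0], "angular": [0, 0, 0], "hand": 1},
  {"dp": [-0.6, 0, 0], "angular": [0, 0, 0], "hand": 1},
  {"dp": [-0.8, 0, 0], "angular": [0, 0, 0], "hand": 1},
  {"dp": [-0.95, 0, 0], "angular": [0, 0, 0], "hand": 1},
  {"dp": [-1.08, 0, 0], "angular": [0, 0, 0], "hand": 1},
  {"dp": [-1.16, 0, 0], "angular": [0, 0, 0], "hand": 1},
  {"dp": [-1.24, 0, 0], "angular": [0, 0, 0], "hand": 1},
])

```text
t: 8.2
eef_pos: [0.5168, 0.0557, 0.0553]
eef_rot: [180.0, -0.0, 173.8]
contact_force: [-0.4, -0.1, -0.5]
finger_gap: 0.0003
grasp_force: 0.3
```

Call:
play_rows([
  {"dp": [-0.05, 0, 0], "angular": [0, 0, 0], "hand": 1},
  {"dp": [-0.1, 0, 0], "angular": [0, 0, 0], "hand": 1},
  {"dp": [-0.15, 0, 0], "angular": [0, 0, 0], "hand": 1},
  {"dp": [-0.2, 0, 0], "angular": [0, 0, 0], "hand": 1},
  {"dp": [-0.25, 0, 0], "angular": [0, 0, 0], "hand": 1},
  {"dp": [-0.3, 0, 0], "angular": [0, 0, 0], "hand": 1},
  {"dp": [-0.34, 0, 0], "angular": [0, 0, 0], "hand": 1},
  {"dp": [-0.38, 0, 0], "angular": [0, 0, 0], "hand": 1},
])

```text
t: 9.0
eef_pos: [0.5195, 0.0555, 0.0553]
eef_rot: [-180.0, -0.1, 173.8]
contact_force: [-6.2, 0.3, 4.2]
finger_gap: 0.0002
grasp_force: 3.2
```

```bash
python3 -c "
from h import *
g()"
```

```text
t 9.00 gx 7.88 gy -0.13 z 55.26 mm rot [-1.8000e+02 -1.4000e-01  1.7379e+02] F [-6.19  0.29  4.22] gap 0.0002
```

The middle sleeve stops 18 mm short, so it's the reject. The right lane next.

Call:
play_rows([
  {"dp": [1, 0, 0], "angular": [0, 0, 0], "hand": 1},
  {"dp": [3.5, 0, 0], "angular": [0, 0, 0], "hand": 1},
  {"dp": [5.8, 0, 0], "angular": [0, 0, 0], "hand": 1},
  {"dp": [6.3, -2, 0], "angular": [0, 0, 0], "hand": 1},
  {"dp": [6.3, -5, 0], "angular": [0, 0, 0], "hand": 1},
  {"dp": [6.3, -7.5, 0], "angular": [0, 0, 0], "hand": 1},
  {"dp": [6.3, -8, 0], "angular": [0, 0, 0], "hand": 1},
  {"dp": [6.3, -8, 0], "angular": [0, 0, 0], "hand": 1},
])

```text
t: 9.8
eef_pos: [0.4494, -0.0178, 0.0555]
eef_rot: [180.0, 0.1, 173.7]
contact_force: [0.1, 0.2, 0.3]
finger_gap: 0.0001
grasp_force: 0.0
```

Call:
play_rows([
  {"dp": [-0.8, 0, 0], "angular": [0, 0, 0], "hand": 1},
  {"dp": [-1.6, 0, 0], "angular": [0, 0, 0], "hand": 1},
  {"dp": [-2.3, 0, 0], "angular": [0, 0, 0], "hand": 1},
  {"dp": [-2.9, 0, 0], "angular": [0, 0, 0], "hand": 1},
  {"dp": [-3.5, 0, 0], "angular": [0, 0, 0], "hand": 1},
  {"dp": [-4.1, 0, 0], "angular": [0, 0, 0], "hand": 1},
  {"dp": [-4.5, 0, 0], "angular": [0, 0, 0], "hand": 1},
  {"dp": [-4.8, 0, 0], "angular": [0, 0, 0], "hand": 1},
])

```text
t: 10.6
eef_pos: [0.4973, -0.0225, 0.0553]
eef_rot: [180.0, -0.0, 173.8]
contact_force: [-0.1, -0.1, -0.0]
finger_gap: 0.0006
grasp_force: 0.3
```

Call:
play_rows([
  {"dp": [-0.2, 0, 0], "angular": [0, 0, 0], "hand": 1},
  {"dp": [-0.4, 0, 0], "angular": [0, 0, 0], "hand": 1},
  {"dp": [-0.6, 0, 0], "angular": [0, 0, 0], "hand": 1},
  {"dp": [-0.8, 0, 0], "angular": [0, 0, 0], "hand": 1},
  {"dp": [-0.95, 0, 0], "angular": [0, 0, 0], "hand": 1},
  {"dp": [-1.08, 0, 0], "angular": [0, 0, 0], "hand": 1},
  {"dp": [-1.16, 0, 0], "angular": [0, 0, 0], "hand": 1},
  {"dp": [-1.24, 0, 0], "angular": [0, 0, 0], "hand": 1},
])

```text
t: 11.4
eef_pos: [0.5094, -0.0239, 0.0554]
eef_rot: [180.0, -0.0, 173.8]
contact_force: [-0.6, -0.7, -0.3]
finger_gap: 0.0005
grasp_force: 0.3
```

Call:
play_rows([
  {"dp": [-0.05, 0, 0], "angular": [0, 0, 0], "hand": 1},
  {"dp": [-0.1, 0, 0], "angular": [0, 0, 0], "hand": 1},
  {"dp": [-0.15, 0, 0], "angular": [0, 0, 0], "hand": 1},
  {"dp": [-0.2, 0, 0], "angular": [0, 0, 0], "hand": 1},
  {"dp": [-0.25, 0, 0], "angular": [0, 0, 0], "hand": 1},
  {"dp": [-0.3, 0, 0], "angular": [0, 0, 0], "hand": 1},
  {"dp": [-0.34, 0, 0], "angular": [0, 0, 0], "hand": 1},
  {"dp": [-0.38, 0, 0], "angular": [0, 0, 0], "hand": 1},
])

```text
t: 12.2
eef_pos: [0.5132, -0.0243, 0.0554]
eef_rot: [180.0, 0.0, 173.8]
contact_force: [-0.8, -0.0, 0.2]
finger_gap: 0.0002
grasp_force: 0.3
```

```bash
python3 -c "
from h import *
g()"
```

```text
t 12.20 gx 10.20 gy -80.13 z 55.36 mm rot [180.     0.   173.79] F [-0.83 -0.01  0.25] gap 0.0002
```

No stop at 10.2 in the right lane, so I continue to the shoulder.

Call:
play_rows([
  {"dp": [-0.1, 0, 0], "angular": [0, 0, 0], "hand": 1},
  {"dp": [-0.25, 0, 0], "angular": [0, 0, 0], "hand": 1},
  {"dp": [-0.4, 0, 0], "angular": [0, 0, 0], "hand": 1},
  {"dp": [-0.55, 0, 0], "angular": [0, 0, 0], "hand": 1},
  {"dp": [-0.7, 0, 0], "angular": [0, 0, 0], "hand": 1},
  {"dp": [-0.85, 0, 0], "angular": [0, 0, 0], "hand": 1},
  {"dp": [-1.0, 0, 0], "angular": [0, 0, 0], "hand": 1},
  {"dp": [-1.1, 0, 0], "angular": [0, 0, 0], "hand": 1},
])

```text
t: 13.0
eef_pos: [0.5242, -0.0255, 0.0554]
eef_rot: [180.0, 0.0, 173.8]
contact_force: [-0.7, 0.2, -1.2]
finger_gap: 0.0007
grasp_force: 0.3
```

Call:
play_rows([
  {"dp": [-0.1, 0, 0], "angular": [0, 0, 0], "hand": 1},
  {"dp": [-0.2, 0, 0], "angular": [0, 0, 0], "hand": 1},
  {"dp": [-0.28, 0, 0], "angular": [0, 0, 0], "hand": 1},
  {"dp": [-0.36, 0, 0], "angular": [0, 0, 0], "hand": 1},
  {"dp": [-0.43, 0, 0], "angular": [0, 0, 0], "hand": 1},
  {"dp": [-0.48, 0, 0], "angular": [0, 0, 0], "hand": 1},
  {"dp": [-0.53, 0, 0], "angular": [0, 0, 0], "hand": 1},
  {"dp": [-0.56, 0, 0], "angular": [0, 0, 0], "hand": 1},
])

```text
t: 13.8
eef_pos: [0.5286, -0.026, 0.0553]
eef_rot: [180.0, -0.1, 173.8]
contact_force: [-5.4, -0.3, 3.5]
finger_gap: 0.0004
grasp_force: 3.1
```

```bash
python3 -c "
from h import *
g()"
```

```text
t 13.80 gx 25.69 gy -80.11 z 55.26 mm rot [ 1.7999e+02 -1.4000e-01  1.7380e+02] F [-5.41 -0.29  3.46] gap 0.0004
```

Right is home too. Next I go over the middle sleeve, with the fingers opening to about 54 mm.

Call:
play_rows([
  {"dp": [1, 0, 0], "angular": [0, 0, 0], "hand": 1},
  {"dp": [3, 0, -1], "angular": [0, 0, 0], "hand": 1},
  {"dp": [3, 0, -5], "angular": [0, 0, 0], "hand": 1},
  {"dp": [2, 3, -8], "angular": [0, 0, 0], "hand": -0.17},
  {"dp": [0.5, 6.5, -8], "angular": [0, 0, 0], "hand": -0.17},
  {"dp": [-1, 8, -8], "angular": [0, 0, 0], "hand": -0.17},
  {"dp": [-1.15, 8, -8], "angular": [0, 0, 0], "hand": -0.17},
  {"dp": [-1.15, 8, -8], "angular": [0, 0, 0], "hand": -0.17},
])

```text
t: 14.6
eef_pos: [0.5494, 0.0521, 0.1351]
eef_rot: [-180.0, -0.0, 173.8]
contact_force: [-0.7, 0.2, 0.3]
finger_gap: 0.0359
grasp_force: 0.0
```

```bash
python3 -c "
from h import *
g();snap('top','e.png',(245,155,370,260),6);snap('side','f.png',(240,150,360,250),6)"
```

```text
t 14.60 gx 37.95 gy -0.26 z 135.06 mm rot [-1.7999e+02 -1.0000e-02  1.7384e+02] F [-0.75  0.19  0.32] gap 0.0359
```

View pics/f.png

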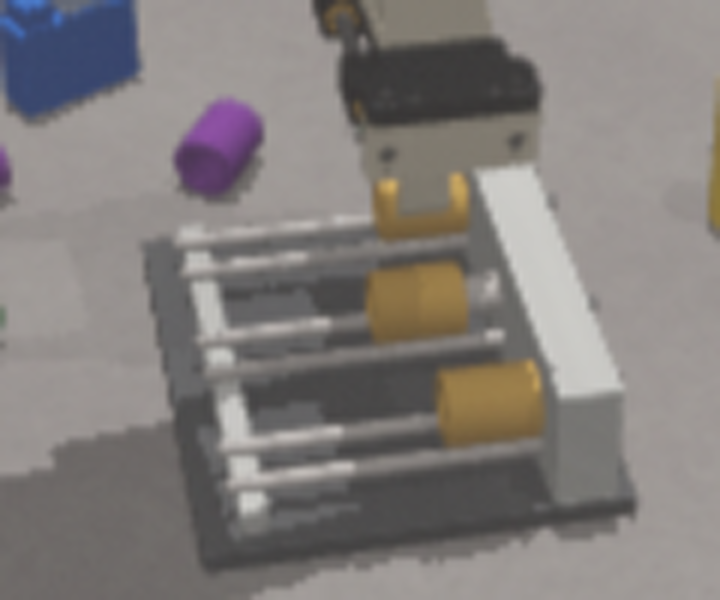

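The side view shows the left and right sleeves against the block. The middle sleeve, at about (415,305), stands short with bare pin showing at (485,290). Descending to grip it.

Call:
play_rows([
  {"dp": [0, 0.02, 0.5], "angular": [0, 0, 0], "hand": -0.17},
  {"dp": [0, 0.02, 1.5], "angular": [0, 0, 0], "hand": -0.17},
  {"dp": [0, 0.02, 2.5], "angular": [0, 0, 0], "hand": -0.17},
  {"dp": [0, 0.02, 4], "angular": [0, 0, 0], "hand": -0.17},
  {"dp": [0, 0.02, 6], "angular": [0, 0, 0], "hand": -0.17},
  {"dp": [0, 0.02, 7.5], "angular": [0, 0, 0], "hand": -0.17},
  {"dp": [0, 0.02, 8.3], "angular": [0, 0, 0], "hand": -0.17},
  {"dp": [0, 0.02, 8.5], "angular": [0, 0, 0], "hand": -0.17},
])

```text
t: 15.5
eef_pos: [0.5489, 0.0523, 0.0489]
eef_rot: [-180.0, -0.1, 173.8]
contact_force: [-0.1, -0.6, -0.4]
finger_gap: 0.0537
grasp_force: 0.0
```

Call:
play_rows([
  {"dp": [0, 0, 0], "angular": [0, 0, 0], "hand": 0.2},
  {"dp": [0, 0, 0], "angular": [0, 0, 0], "hand": 0.3},
  {"dp": [0, 0, 0], "angular": [0, 0, 0], "hand": 1},
  {"dp": [0, 0, 0], "angular": [0, 0, 0], "hand": 1},
  {"dp": [0, 0, 0], "angular": [0, 0, 0], "hand": 1},
  {"dp": [0, 0, 0], "angular": [0, 0, 0], "hand": 1},
  {"dp": [0, 0, 0], "angular": [0, 0, 0], "hand": 1},
  {"dp": [0, 0, 0], "angular": [0, 0, 0], "hand": 1},
])

```text
t: 16.3
eef_pos: [0.5504, 0.054, 0.0515]
eef_rot: [179.9, 0.1, 173.8]
contact_force: [0.6, 7.6, 3.9]
finger_gap: 0.0344
grasp_force: 30.0
```

```bash
python3 -c "
from h import *
g()"
```

```text
t 16.30 gx 38.72 gy 1.76 z 51.53 mm rot [1.7986e+02 1.2000e-01 1.7378e+02] F [0.55 7.62 3.85] gap 0.0344
```

Call:
play_rows([
  {"dp": [0, 0.1, -0.05], "angular": [0, 0, 0], "hand": 1},
  {"dp": [0.2, 0.18, -0.1], "angular": [0, 0, 0], "hand": 1},
  {"dp": [0.6, 0.18, -0.1], "angular": [0, 0, 0], "hand": 1},
  {"dp": [1.2, 0.18, -0.1], "angular": [0, 0, 0], "hand": 1},
  {"dp": [2.0, 0.18, -0.1], "angular": [0, 0, 0], "hand": 1},
  {"dp": [3.0, 0.18, -0.1], "angular": [0, 0, 0], "hand": 1},
  {"dp": [4.0, 0.18, -0.1], "angular": [0, 0, 0], "hand": 1},
  {"dp": [4.5, 0.18, -0.1], "angular": [0, 0, 0], "hand": 1},
])

```text
t: 17.1
eef_pos: [0.504, 0.0593, 0.0515]
eef_rot: [180.0, -0.0, 173.8]
contact_force: [1.2, 2.0, 1.3]
finger_gap: 0.0341
grasp_force: 30.0
```

```bash
python3 -c "
from h import *
g();snap('side','i.png',(240,150,360,250),6)"
```

```text
t 17.10 gx -7.95 gy 2.02 z 51.54 mm rot [ 1.7999e+02 -1.0000e-02  1.7380e+02] F [1.19 1.97 1.3 ] gap 0.0341
```

View pics/i.png

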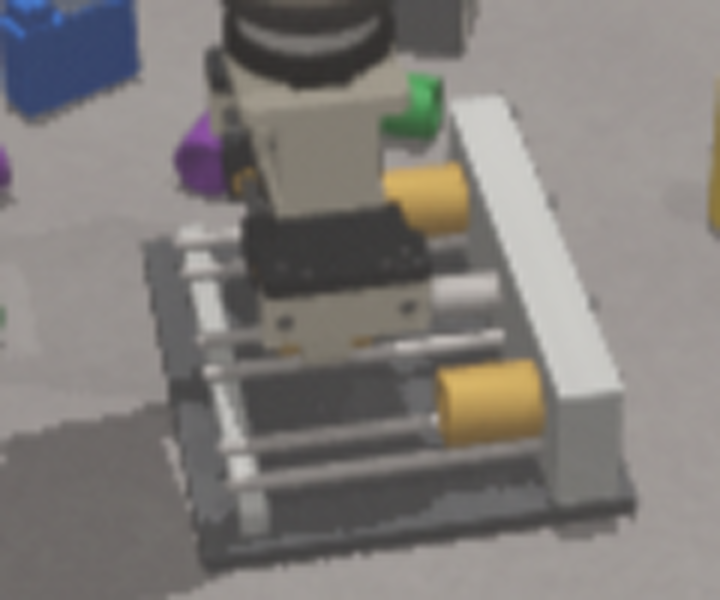

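The sleeve is off its pin in the gripper, and the other two still stand at the block. Lifting and carrying it to the tray.

Call:
play_rows([
  {"dp": [0, 0, -1], "angular": [0, 0, 0], "hand": 1},
  {"dp": [0, 0, -3], "angular": [0, 0, 0], "hand": 1},
  {"dp": [0, 0, -6], "angular": [0, 0, 0], "hand": 1},
  {"dp": [-0.3, -1, -9], "angular": [0, 0, 0], "hand": 1},
  {"dp": [-0.9, -3.5, -10], "angular": [0, 0, 0], "hand": 1},
  {"dp": [-1.8, -7, -10], "angular": [0, 0, 0], "hand": 1},
  {"dp": [-2.7, -10.5, -10], "angular": [0, 0, 0], "hand": 1},
  {"dp": [-3.6, -14, -10], "angular": [0, 0, 0], "hand": 1},
])

```text
t: 17.95
eef_pos: [0.5257, -0.0858, 0.1519]
eef_rot: [-180.0, -0.0, 173.8]
contact_force: [1.2, -0.3, -2.3]
finger_gap: 0.0342
grasp_force: 30.0
```

Call:
play_rows([
  {"dp": [-0.9, -3.5, 0], "angular": [0, 0, 0], "hand": 1},
  {"dp": [-1.8, -7, 0], "angular": [0, 0, 0], "hand": 1},
  {"dp": [-2.7, -10.5, 0], "angular": [0, 0, 0], "hand": 1},
  {"dp": [-3.6, -14, 0], "angular": [0, 0, 0], "hand": 1},
  {"dp": [-4.5, -17.5, 0], "angular": [0, 0, 0], "hand": 1},
  {"dp": [-5.3, -21, 0], "angular": [0, 0, 0], "hand": 1},
  {"dp": [-5.8, -23, 0], "angular": [0, 0, 0], "hand": 1},
  {"dp": [-5.9, -23.5, 1], "angular": [0, 0, 0], "hand": 1},
])

```text
t: 18.75
eef_pos: [0.5591, -0.3273, 0.1421]
eef_rot: [-179.9, 0.1, 173.6]
contact_force: [0.2, -0.1, -1.2]
finger_gap: 0.034
grasp_force: 30.0
```

```bash
python3 -c "
from h import *
g();print(ctrl.observe()['eef_pos']);snap('side','j.png',(240,140,480,350),3)"
```

```text
t 18.75 gx 88.69 gy -376.41 z 142.14 mm rot [-1.7987e+02  1.1000e-01  1.7364e+02] F [ 0.19 -0.12 -1.21] gap 0.0340
[ 0.55912954 -0.32733776  0.14214347]
```

View pics/j.png

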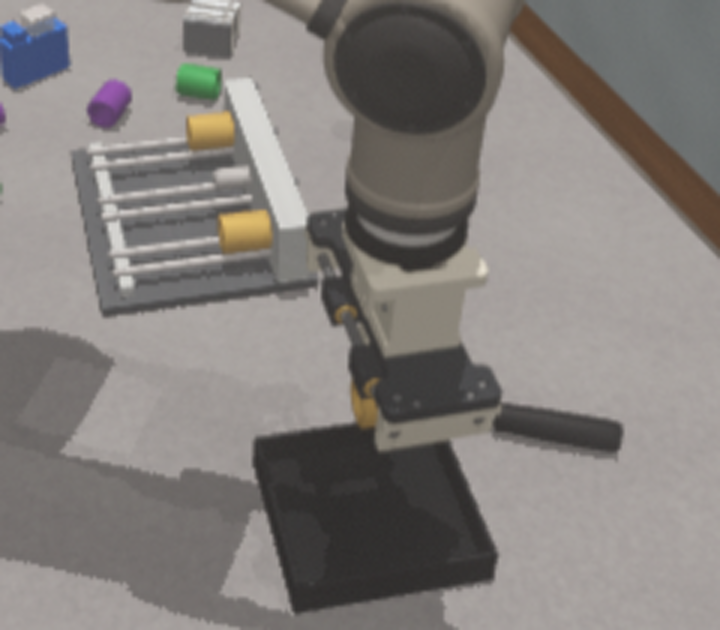

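The sleeve hangs in the gripper over the tray, and the left and right sleeves are home. Lowering it.

Call:
play_rows([
  {"dp": [0, 0, 1.5], "angular": [0, 0, 0], "hand": 1},
  {"dp": [0, 0, 4], "angular": [0, 0, 0], "hand": 1},
  {"dp": [0, 0, 6.5], "angular": [0, 0, 0], "hand": 1},
  {"dp": [0, 0, 8.5], "angular": [0, 0, 0], "hand": 1},
  {"dp": [0, 0, 9.8], "angular": [0, 0, 0], "hand": 1},
  {"dp": [0, 0, 10.4], "angular": [0, 0, 0], "hand": 1},
  {"dp": [0, 0, 10.7], "angular": [0, 0, 0], "hand": 1},
  {"dp": [0, 0, 10.8], "angular": [0, 0, 0], "hand": 1},
])

```text
t: 19.6
eef_pos: [0.5594, -0.324, 0.0338]
eef_rot: [-180.0, 0.0, 173.8]
contact_force: [-1.1, -1.5, -2.0]
finger_gap: 0.0345
grasp_force: 30.0
```

Call:
play_rows([
  {"dp": [0, 0, 0.1], "angular": [0, 0, 0], "hand": 1},
  {"dp": [0, 0, 0.15], "angular": [0, 0, 0], "hand": 1},
  {"dp": [0, 0, 0.2], "angular": [0, 0, 0], "hand": 1},
  {"dp": [0, 0, 0.2], "angular": [0, 0, 0], "hand": 0.2},
  {"dp": [0, 0, 0.2], "angular": [0, 0, 0], "hand": 0.1},
  {"dp": [0, 0, 0.2], "angular": [0, 0, 0], "hand": 0},
  {"dp": [0, 0, 0.2], "angular": [0, 0, 0], "hand": -0.1},
  {"dp": [0, 0, 0.2], "angular": [0, 0, 0], "hand": -0.1},
])

```text
t: 20.4
eef_pos: [0.5591, -0.3241, 0.0314]
eef_rot: [-180.0, 0.0, 173.8]
contact_force: [-0.1, -0.1, -0.0]
finger_gap: 0.05
grasp_force: 0.0
```

```bash
python3 -c "
from h import *
g()"
```

```text
t 20.40 gx 88.31 gy -373.17 z 31.43 mm rot [-1.8000e+02  1.0000e-02  1.7379e+02] F [-0.06 -0.08 -0.03] gap 0.0500
```

Call:
play_rows([
  {"dp": [0, 0, -0.5], "angular": [0, 0, 0], "hand": -0.1},
  {"dp": [0, 0, -2], "angular": [0, 0, 0], "hand": -0.1},
  {"dp": [0, 0, -5], "angular": [0, 0, 0], "hand": -0.1},
  {"dp": [0, 0, -9], "angular": [0, 0, 0], "hand": -0.1},
  {"dp": [0, 0, -13], "angular": [0, 0, 0], "hand": -0.1},
  {"dp": [2, 0, -15], "angular": [0, 0, 0], "hand": -0.1},
  {"dp": [5, 0, -15], "angular": [0, 0, 0], "hand": -0.1},
  {"dp": [8, 0, -15], "angular": [0, 0, 0], "hand": -0.1},
])

```text
t: 21.2
eef_pos: [0.4791, -0.3154, 0.1837]
eef_rot: [-179.9, 0.2, 173.8]
contact_force: [-0.0, -0.8, -0.2]
finger_gap: 0.0506
grasp_force: 0.0
```

Call:
play_rows([
  {"dp": [3, 0, 0], "angular": [0, 0, 0], "hand": -0.1},
  {"dp": [5, 0, 0], "angular": [0, 0, 0], "hand": -0.1},
  {"dp": [6, 0, 0], "angular": [0, 0, 0], "hand": -0.1},
  {"dp": [6, 0, 0], "angular": [0, 0, 0], "hand": -0.1},
  {"dp": [6, 0, 0], "angular": [0, 0, 0], "hand": -0.1},
  {"dp": [6, 0, 0], "angular": [0, 0, 0], "hand": -0.1},
  {"dp": [6, 0, 0], "angular": [0, 0, 0], "hand": -0.1},
  {"dp": [6, 0, 0], "angular": [0, 0, 0], "hand": -0.1},
])

```text
t: 22.0
eef_pos: [0.4203, -0.3088, 0.1811]
eef_rot: [180.0, -0.0, 173.8]
contact_force: [0.1, -0.4, 0.9]
finger_gap: 0.0502
grasp_force: 0.0
```

```bash
python3 -c "
from h import *
g();snap('top','k.png',(240,100,500,280),3)"
```

```text
t 22.00 gx -51.30 gy -373.04 z 181.08 mm rot [ 1.7998e+02 -1.0000e-02  1.7382e+02] F [ 0.09 -0.39  0.89] gap 0.0502
```

View pics/k.png

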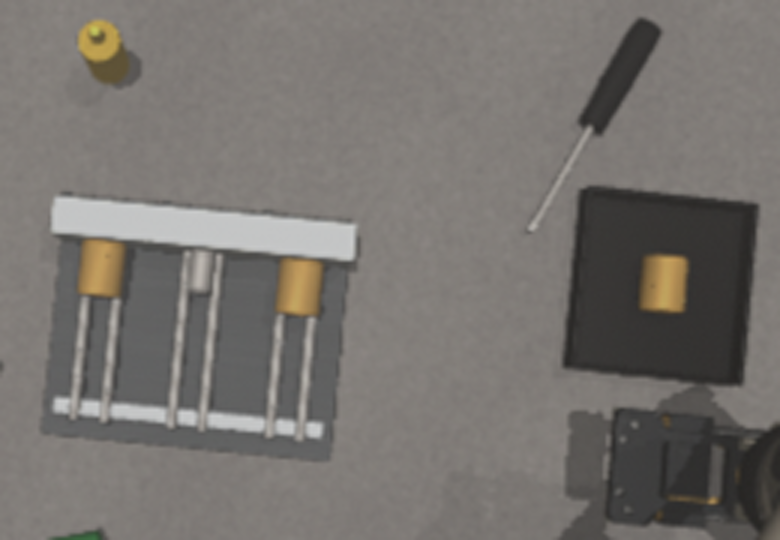

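The reject lies in the tray at crop (664,283). The left sleeve (102,268) and right sleeve (300,287) stand against the block, and the arm is clear of everything.

```bash
python3 -c "
from workcell import ctrl
print(ctrl.hand_in())"
```

```text
the job is handed in; nothing more can be done
None
```

The job is handed in at about 22 s of the 56 s: the left and right sleeves are fully home against the shoulder, and the middle one, which stopped 18 mm short, is in the black reject tray.

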